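# Wind a turned music box and hold it up to play

### The job

Test the freshly finished music box: while it still sits in its plywood holder, wind the steel key clockwise (seen from above) in partial turns until it comes to its stop, where its red wing points at the red dot. Then grip the box by its round wooden barrel, not by the key, lift it straight up at least 10 cm above its seat and finish while still holding it there, level and steady, over the holder. Do not tip the box over, and leave the jar, the wooden knob and the bowl where they are.

Things in the scene. Friction and masses are not known exactly. Their poses are not given: they have to be found in the camera images.
- holder: Fixed plywood block 130 x 130 x 30 mm lying flat on the bench, yawed by up to 0.5 rad. Origin: centre of its underside, z up. A square recess 73 x 73 mm, 18 mm deep, in its middle (floor 12 mm above the bench), sides parallel to its x and y, holds the music box's base and keeps it from turning.
- music_box: Loose music box, 0.3 to 0.6 kg, standing in the recess. Origin: centre of its underside, z up its axis. Dark square base 70 x 70 x 22 mm; on it a pale round barrel, 50 mm in diameter, z = 22 to 80 mm (grip here with the tips near z = 50 mm, the key between the fingers); key on top up to z = 112 mm. A 5 mm red dot on the top near the rim marks where the red wing points when fully wound.
- key: Steel key on the box's axis: an upright flat blade 36 mm long (its x), 8 mm thick (its y), 22 mm high. Origin: on the axis at the barrel's top; z up. The blade spans z = 10 to 32 mm, above a thin 7 mm stem with free space around. Its +x end is red. Pinch it across its thickness from above, fingertips no lower than z = 5 mm.
- spring (a joint): Angle of the key in the box, rad: starts from 0.2 to 1.0 and grows as the key turns clockwise seen from above; hard stop at 3.2 (fully wound). Torque rises to about 0.08 N m; the key stays where it is left, without running back. Pushing on against the stop does no harm.
- wax_jar: Loose amber glass jar with steel lid, 60 mm in diameter, 65 mm high; origin: centre of its underside. Leave alone.
- knob_blank: Loose turned pale-wood knob, 48 mm in diameter, 72 mm high; origin: centre of its underside. Leave alone.
- screw_cup: Loose small blue bowl, 66 mm in diameter, 50 mm high; origin: centre of its underside. Leave alone.
Not all that is in view belongs to the job. Of the things that look like the holder, the smaller one is meant. There is more than one size of the music_box; the one meant has the size given above.

How it is judged:
By the outcome, as a careful person would: the job done as asked, in the order asked, and still so for the second after the job is handed in, while the arm keeps its last pose, push and grip.
It also fails if it takes over 72 s, if anything falls off the work surface, if the arm or the gripper's body presses on something with over 40 N, if the wrist force passes 120 N, or if a joint passes its speed limit or range.

### The arm

A 6-joint arm with a two-finger parallel gripper is mounted at the origin on the work surface. World frame = base frame: x ahead of the robot, y to its left, z up, the work surface at z = 0. Lengths are in m, angles in rad, forces in N, time in s.
With the tool pointing down it reaches from about 0.425 to 0.95 m from the base axis. Payload 3.5 kg.
Tool frame: the origin (TCP) lies between the finger pads; the fingertips stand 19 mm ahead of it and the grasp point (between the pads) is the TCP; z points along the fingers, y is the line along which they close (so a half turn about z gives the same grasp; the last joint's range is limited). The gripper opens to 85 mm and grips with 20 to 120 N. Pads are 22 mm wide; open, the fingers measure 114 mm over their backs; the gripper's body (76 mm by 85 mm) begins 54 mm behind the grasp point. The pads swing forward as they close: fully open they stand 13 mm farther back than shut.
Start: joints at [-0.15, 0.286, 1.577, -0, 1.279, -0.15], TCP at [0.675, 0, 0.25] pointing down, gripper open.
Joint ranges: [-2.77, 2.77], [-0.9, 2.22], [0.21, 2.48], [-1.53, 4.67], [0.24, 2.81], [-2.84, 2.84]. Speed limits (rad/s): [2.79, 2.79, 3.14, 3.14, 3.14, 3.14].

### API

Orientations are given as a unit quaternion [x, y, z, w].
In Python, from plant import monitor, eyes, ctrl gives the robot as it stands.
- The arm moves only by the shell command python3 -m handwheel 'ROWS' [FORCE]. ROWS is JSON, a list of rows, each a list of 7 numbers: the shift along the tool's x, y, z in units of 40 cm (1.0 is 40 cm), then the turn, a rotation vector about the tool's x, y, z in units of pi rad (1.0 is pi rad), then the opening, from -1 (shut) to 1 (fully open). A call has 1 to 12 rows; each row is the pose to reach, as a shift and turn from the pose commanded when the call began, along the tool's axes at that moment, turning the shorter way round; what a row does not reach only later rows make up. A row lasts 1/8 s, in which the tool goes at most 62.5 mm and 10.7 degrees, less where a joint would pass 70% of its speed; a pose out of reach is approached as far as the arm can. A call with a number of a shift or a turn outside -1 to 1 is refused whole. A call with a gripper value outside its range is refused whole. The fingers move at their own pace and stop on an object; FORCE is the grip in N (left out, the last holds). Time passes only in rows, so rows that repeat a pose let the fingers close. It gives the time, the measured TCP pose, the force, the opening and the grip force at its end, in the units of the state.
- monitor.get_state(): the state, without advancing time (a new reading comes with each control period).
- eyes.read_camera(name): name is "scene" or "side" or "wrist"; returns the picture (400x640x3 uint8, red, green, blue); there is no depth.
- eyes.camera_params(name): a dict with "K" (3x3 intrinsics, pixels), "R" (3x3) and "t" (3): a world point X has camera coordinates R X + t. Camera axes: x right, y down, z forward; pixel columns grow to the right and rows downward; lengths in m; the calibration is good to about 2 mm. A picture is of the moment at which its call begins: read the wrist's pose just before it. camera_params takes no time and is no camera call; for the wrist camera it gives the pose at the moment of the call.
- ctrl.sign_off(): hands the job in; it is judged then, once.
The state is a dict: "time": time; "qpos": joint angles; "dq": joint speeds; "joint_efforts": joint torques, N m; "eef_pos": TCP position; "tcp_rot": TCP orientation; "contact_force": force on the tool from outside, world axes, zero at the start; "wrist_torque": the same for the moment, N m; "opening": opening from 0.0 (shut) to 1.0 (fully open); "finger_force": force on a finger pad.
Only numpy, scipy, OpenCV 4.12 (cv2) and the standard library are available. Lean on these libraries where they do the work, as an engineer would, in place of code of your own. Each camera call takes 0.05 s, during which the arm holds its last target. There are 200 camera calls.

## Working session

There is one attempt and no reset: what is moved stays moved. The work goes in short steps, Python scripts to look and compute and a shell command to move; the robot and the scene stay as the last step left them, time stands still between calls to the robot, and variables do not carry over. Pictures are saved under pics/ and viewed, at most 10 in all, crops included, and the job is handed in when it is done.

```bash
mkdir -p pics; cat > h.py <<'E'
import numpy as np, cv2
from plant import monitor, eyes, ctrl
def snap(cam,fn):
    im=eyes.read_camera(cam); cv2.imwrite('pics/'+fn,im[:,:,::-1]); return im
def ray(P,uv):
    K,R,t=[np.array(P[k]) for k in 'KRt']
    d=R.T@np.linalg.solve(K,[uv[0],uv[1],1.]); return -R.T@t,d
def onz(P,uv,z):
    c,d=ray(P,uv); return c+d*(z-c[2])/d[2]
def tri(obs):
    A=np.zeros((3,3));b=np.zeros(3)
    for P,uv in obs:
        c,d=ray(P,uv); d=d/np.linalg.norm(d); M=np.eye(3)-np.outer(d,d); A+=M;b+=M@c
    return np.linalg.solve(A,b)
E
python3 - <<'E'
from h import *
s=monitor.get_state(); print(s)
import pickle
P={c:eyes.camera_params(c) for c in('scene','side','wrist')}
pickle.dump(P,open('P0.pkl','wb'))
a=snap('scene','scene0.png');b=snap('side','side0.png');snap('wrist','wrist0.png')
for c in P: print(c,P[c])
E
```

```text
{'time': 0.0, 'qpos': array([-1.49995083e-01,  2.87172830e-01,  1.57815852e+00, -7.90312494e-06,
        1.27860305e+00, -1.49958803e-01]), 'dq': array([ 5.64400377e-04,  7.85320403e-04,  4.46016729e-04,  6.31951182e-05,
       -6.95284836e-04,  6.25152126e-04]), 'joint_efforts': array([-1.79628755e-04, -4.05981302e+01, -2.92628127e+01, -1.54224781e-04,
        5.81841552e-03,  3.74769741e-06]), 'eef_pos': array([6.74393937e-01, 1.22743401e-04, 2.48952353e-01]), 'tcp_rot': array([ 7.07118315e-01,  7.07094277e-01, -6.97976635e-04, -9.40098516e-04]), 'contact_force': array([ 0.29116402, -0.63231556, -0.4039992 ]), 'wrist_torque': array([-0.00075571, -0.01425771,  0.04721471]), 'finger_force': 0.0, 'opening': 0.9994678723338131}
scene {'K': array([[438.28703095,   0.        , 320.22683369],
       [  0.        , 438.28703095, 193.27338184],
       [  0.        ,   0.        ,   1.        ]]), 'R': array([[-0.15323178,  0.9880933 ,  0.01384403],
       [ 0.79443128,  0.13150669, -0.59294598],
       [-0.58770653, -0.07986004, -0.80512322]]), 't': array([ 0.08616231, -0.34350104,  1.51984466])}
side {'K': array([[480.4715504 ,   0.        , 317.22856094],
       [  0.        , 480.4715504 , 197.36941482],
       [  0.        ,   0.        ,   1.        ]]), 'R': array([[ 0.75969322, -0.65006955,  0.01660665],
       [-0.40659474, -0.49478046, -0.76803191],
       [ 0.50749081,  0.57671646, -0.64019623]]), 't': array([-0.38947742,  0.2666884 ,  1.01769249])}
wrist {'K': array([[347.30970734,   0.        , 317.9958046 ],
       [  0.        , 347.30970734, 198.17539567],
       [  0.        ,   0.        ,   1.        ]]), 'R': array([[ 9.99996532e-01,  5.37360156e-04, -2.57833004e-03],
       [ 1.31695603e-03, -9.49810500e-01,  3.12823079e-01],
       [-2.28082629e-03, -3.12825390e-01, -9.49807914e-01]]), 't': array([-0.67294812, -0.04096423,  0.38191934])}
```

View pics/scene0.png

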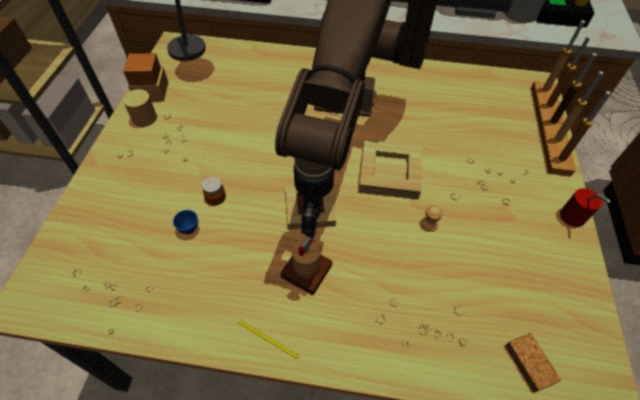

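View pics/side0.png

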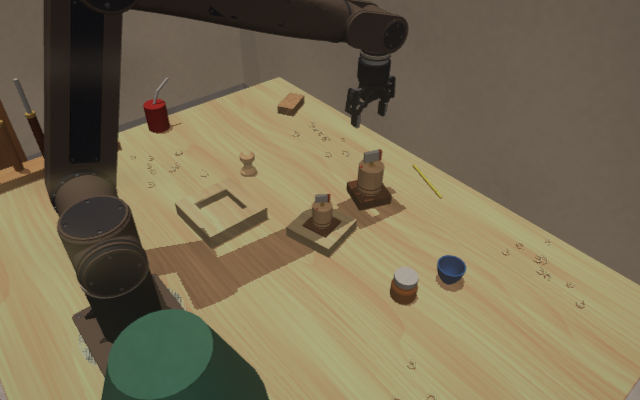

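View wrist.

Side view: two boxes. The small one sits in a plywood holder at (322,215); a larger one stands free at (369,180). There is a small holder at (321,230) and a larger empty one at (221,215). The jar is at (404,285), the bowl at (451,270) and the knob at (247,163). In the scene view the arm hides the small box at about (310,205), and the large box is at (307,262). I choose the box in the small holder and will check it in the wrist picture.

View pics/wrist0.png

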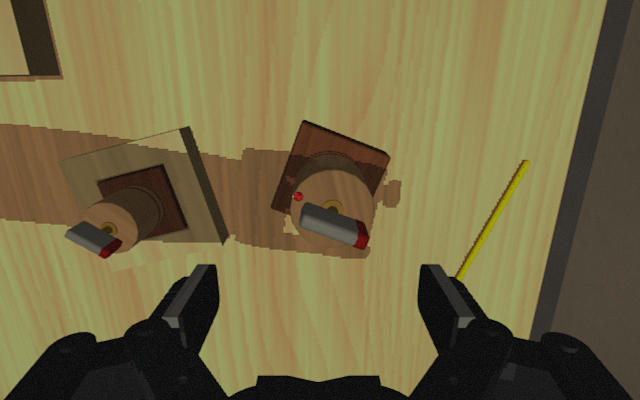

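```bash
python3 - <<'E'
import cv2
a=cv2.imread('pics/side0.png')[170:270,262:382]
cv2.imwrite('pics/sidecrop.png',cv2.resize(a,None,fx=6,fy=6,interpolation=cv2.INTER_CUBIC))
E
```

```text
(no output)
```

View pics/sidecrop.png

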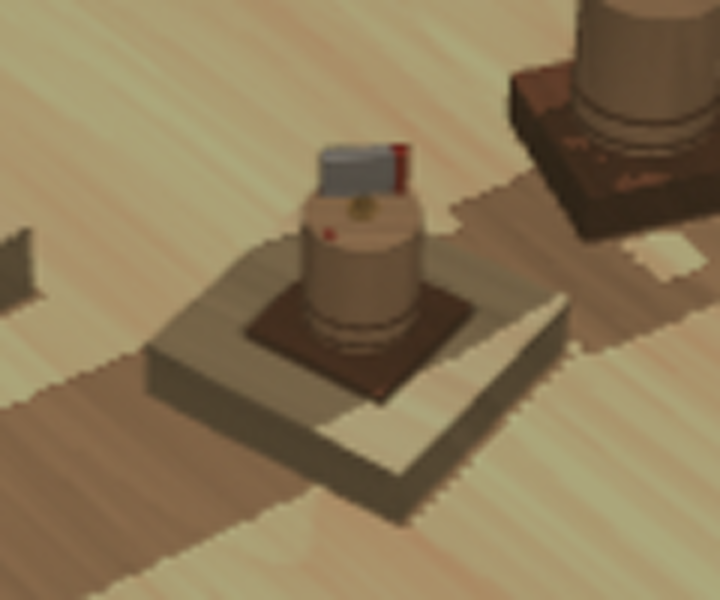

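```bash
python3 - <<'E'
from h import *
import pickle
P=pickle.load(open('P0.pkl','rb'));W,S=P['wrist'],P['side']
for n,w,s in [('cornR',(227,243),(356.7,219.5)),('cornL',(61,161),(286.5,228)),('brass',(109,229),(322.3,204.7))]:
    print(n,tri([(W,w),(S,s)]).round(4))
for uv in [(61,161),(189,127),(227,243)]: print('w z.03',onz(W,uv,.03).round(4))
for uv in [(356.7,219.5),(328.7,248.8),(286.5,228)]: print('s z.03',onz(S,uv,.03).round(4))
print('brass',onz(W,(109,229),.092),onz(S,(322.3,204.7),.092))
print('dot',onz(S,(262+329/6,170+235/6),.092))
for uv in[(108,250),(75,232)]: print('key w',onz(W,uv,.124))
for uv in[(330,194.5),(316,195)]: print('key s',onz(S,uv,.124))
E
```

```text
cornR [ 0.5726 -0.0862  0.0252]
cornL [0.4121 0.0048 0.026 ]
brass [ 0.4897 -0.0418  0.0917]
w z.03 [0.4138 0.0068 0.03  ]
w z.03 [0.5469 0.0407 0.03  ]
w z.03 [ 0.5739 -0.0839  0.03  ]
s z.03 [ 0.5687 -0.0899  0.03  ]
s z.03 [ 0.4439 -0.1219  0.03  ]
s z.03 [ 4.103e-01 -2.000e-04  3.000e-02]
brass [ 0.48896771 -0.04075984  0.092     ] [ 0.4902076  -0.04311206  0.092     ]
dot [ 0.4689794  -0.04723661  0.092     ]
key w [ 0.50574641 -0.04512157  0.124     ]
key w [ 0.48278254 -0.02953856  0.124     ]
key s [ 0.50446512 -0.05399124  0.124     ]
key s [ 0.47703455 -0.0339195   0.124     ]
```

Wrist view: the small box sits in the small holder, with its brass stem at (109,229) and the red wing end at (108,250). In the side crop the dark base fits the recess, the dot is at crop (329,235) and the red wing points right. The choice is confirmed. The axis is at about (0.490, -0.042) and the key bears about -35°, while the dot bears about -168°. I move above it and look again.

```bash
python3 -m handwheel '[[-0.1,-0.46,0,0,0,-0.3,1],[-0.1,-0.46,0,0,0,-0.3,1],[-0.1,-0.46,0,0,0,-0.3,1],[-0.1,-0.46,0,0,0,-0.3,1],[-0.1,-0.46,0,0,0,-0.3,1],[-0.1,-0.46,0,0,0,-0.3,1],[-0.1,-0.46,0,0,0,-0.3,1],[-0.1,-0.46,0,0,0,-0.3,1],[-0.1,-0.46,0,0,0,-0.3,1]]' 40
python3 - <<'E'
from h import *; import pickle
s=monitor.get_state(); print(s['eef_pos'],s['tcp_rot'],s['qpos'])
P=eyes.camera_params('wrist'); pickle.dump(P,open('P1.pkl','wb'))
im=snap('wrist','wrist1.png')
c=cv2.resize(im[:400,120:520],None,fx=1.5,fy=1.5,interpolation=cv2.INTER_CUBIC); cv2.imwrite('pics/w1c.png',c[:,:,::-1])
E
```

```text
time: 1.27
eef_pos: [0.4911, -0.0399, 0.2502]
tcp_rot: [0.309, 0.951, -0.0, -0.0]
contact_force: [-0.1, 0.3, 0.1]
opening: 0.999
finger_force: 0.0
[ 0.4910636  -0.03993181  0.25016262] [ 3.09331220e-01  9.50954339e-01 -1.02462914e-05 -2.05104535e-04] [-2.87389646e-01 -1.23776187e-01  2.01420869e+00 -9.86829538e-06
  1.25157077e+00 -1.22920350e+00]
```

View pics/w1c.png

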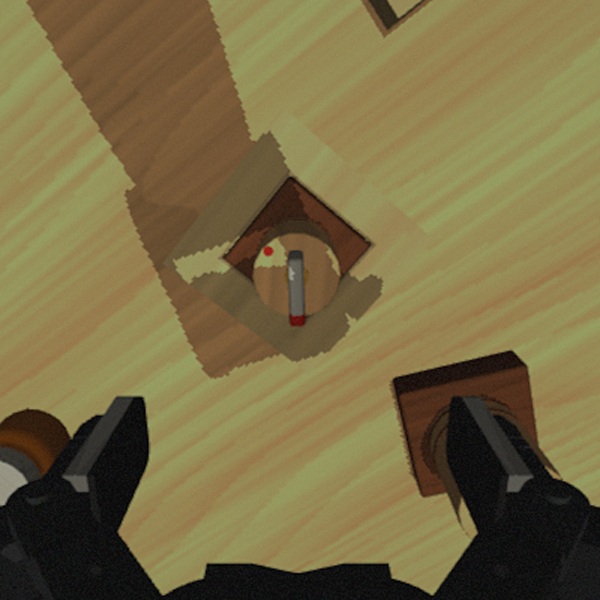

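The crop shows the key axis at about (297,276), the red wing end at (297,322), the grey end at (296,253), and the dot at (268,251). The wing lies along the image's vertical, so the pads already match the blade.

```bash
python3 - <<'E'
from h import *; import pickle
P=pickle.load(open('P1.pkl','rb'));f=lambda u,v:(120+u/1.5,v/1.5)
P0=pickle.load(open('P0.pkl','rb'))
a=f(296.5,276); c=onz(P,a,.092); print('axis',c, 'tri',tri([(P,a),(P0['wrist'],(109,229)),(P0['side'],(322.3,204.7))]))
d=onz(P,f(268,251),.092); r=onz(P,f(297.5,322),.124); g=onz(P,f(295.5,253),.124)
print('dot',d-c,np.degrees(np.arctan2(*(d-c)[1::-1])));print('key',r,g,(r+g)/2,np.degrees(np.arctan2(*(r-g)[1::-1])),np.linalg.norm(r-g))
E
```

```text
axis [ 0.49025847 -0.03983871  0.092     ] tri [ 0.49013296 -0.04097661  0.09152257]
dot [-0.02099192 -0.00432407  0.        ] -168.36058843821436
key [ 0.50312481 -0.0485362   0.124     ] [ 0.47306306 -0.02792511  0.124     ] [ 0.48809393 -0.03823065  0.124     ] -34.435500293128 0.03644895407628345
```

Aligned within about 1 mm and 1.5°. I descend to TCP z ≈ 0.119, then close.

```bash
python3 -m handwheel '[[0,0,0.1,0,0,-0.01,1],[0,0,0.2,0,0,-0.01,1],[0,0,0.27,0,0,-0.01,1],[0,0,0.32,0,0,-0.01,1],[0,0,0.327,0,0,-0.01,1],[0,0,0.327,0,0,-0.01,1],[0,0,0.327,0,0,-0.01,-1],[0,0,0.327,0,0,-0.01,-1],[0,0,0.327,0,0,-0.01,-1],[0,0,0.327,0,0,-0.01,-1],[0,0,0.327,0,0,-0.01,-1],[0,0,0.327,0,0,-0.01,-1]]' 60; python3 -m handwheel '[[0,0,0,0,0,0,-1],[0,0,0,0,0,0,-1],[0,0,0,0,0,0,-1]]'
```

```text
time: 2.82
eef_pos: [0.4909, -0.0402, 0.1198]
tcp_rot: [0.294, 0.956, -0.0, -0.0]
contact_force: [-1.9, -2.1, 2.2]
opening: 0.079
finger_force: 60.9
time: 3.2
eef_pos: [0.491, -0.0402, 0.1197]
tcp_rot: [0.294, 0.956, -0.0, -0.0]
contact_force: [-2.1, -2.5, 4.4]
opening: 0.083
finger_force: 61.2
```

```bash
python3 -m handwheel '[[0,0,0,0,0,0.03,-1],[0,0,0,0,0,0.06,-1],[0,0,0,0,0,0.1,-1],[0,0,0,0,0,0.14,-1],[0,0,0,0,0,0.18,-1],[0,0,0,0,0,0.22,-1],[0,0,0,0,0,0.26,-1],[0,0,0,0,0,0.3,-1],[0,0,0,0,0,0.34,-1],[0,0,0,0,0,0.37,-1],[0,0,0,0,0,0.37,-1],[0,0,0,0,0,0.37,-1]]'
python3 - <<'E'
from h import *
s=monitor.get_state();print(s['contact_force'],s['wrist_torque'],s['qpos'])
snap('side','side2.png')
E
```

```text
time: 4.7
eef_pos: [0.4909, -0.0397, 0.1197]
tcp_rot: [0.77, 0.638, 0.0, -0.0]
contact_force: [-3.1, -1.2, 4.8]
opening: 0.076
finger_force: 61.4
[-3.124154   -1.22380525  4.81024503] [-0.09063192  0.54253313 -0.00438331] [-2.87279622e-01  3.61652031e-02  2.11892847e+00  5.86559092e-04
  9.87051522e-01 -1.00679412e-01]
```

```bash
python3 -m handwheel '[[0,0,0,0,0,0.03,-1],[0,0,0,0,0,0.07,-1],[0,0,0,0,0,0.11,-1],[0,0,0,0,0,0.15,-1],[0,0,0,0,0,0.19,-1],[0,0,0,0,0,0.23,-1],[0,0,0,0,0,0.27,-1],[0,0,0,0,0,0.3,-1],[0,0,0,0,0,0.33,-1],[0,0,0,0,0,0.34,-1],[0,0,0,0,0,0.34,-1]]'
python3 - <<'E'
from h import *
s=monitor.get_state();print(s['contact_force'],s['wrist_torque'],s['qpos'])
E
python3 -m handwheel '[[0,0,0,0,0,0.01,-1],[0,0,0,0,0,0.02,-1],[0,0,0,0,0,0.03,-1],[0,0,0,0,0,0.04,-1],[0,0,0,0,0,0.04,-1]]'
python3 - <<'E'
from h import *; 
s=monitor.get_state();print(s['contact_force'],s['wrist_torque'],s['qpos'])
E
python3 -m handwheel '[[0,0,0,0,0,0.01,-1],[0,0,0,0,0,0.02,-1],[0,0,0,0,0,0.03,-1],[0,0,0,0,0,0.03,-1]]'
python3 - <<'E'
from h import *; 
s=monitor.get_state();print(s['contact_force'],s['wrist_torque'],s['qpos'])
im=snap('side','side3.png')[170:270,262:382]
cv2.imwrite('pics/side3c.png',cv2.resize(im,None,fx=5,fy=5,interpolation=cv2.INTER_CUBIC)[:,:,::-1])
E
```

```text
time: 6.12
eef_pos: [0.4907, -0.0396, 0.1198]
tcp_rot: [0.988, 0.157, -0.0, -0.001]
contact_force: [-3.3, 0.9, 6.6]
opening: 0.078
finger_force: 61.5
[-3.27071698  0.93249503  6.58372023] [-0.03243835  0.58451905 -0.0143849 ] [-2.87147903e-01  3.60241068e-02  2.11902641e+00  7.28161456e-04
  9.87708235e-01  9.67554231e-01]
time: 6.75
eef_pos: [0.4907, -0.0396, 0.1197]
tcp_rot: [0.995, 0.095, -0.0, -0.001]
contact_force: [-3.4, 1.2, 6.2]
opening: 0.078
finger_force: 61.5
[-3.38601713  1.16639323  6.20114013] [ 0.00765258  0.63423911 -0.00385737] [-2.87137493e-01  3.60361260e-02  2.11901968e+00  7.79639168e-04
  9.87746849e-01  1.09319711e+00]
time: 7.25
eef_pos: [0.4904, -0.0402, 0.1197]
tcp_rot: [0.999, 0.051, -0.001, 0.001]
contact_force: [-5.6, -2.1, 5.4]
opening: 0.082
finger_force: 63.9
[-5.62418413 -2.13066533  5.41512915] [-0.24441709  0.77569891  0.84058214] [-0.28717671  0.03600096  2.11907062 -0.00255328  0.98814463  1.18395415]
```

View pics/side3c.png

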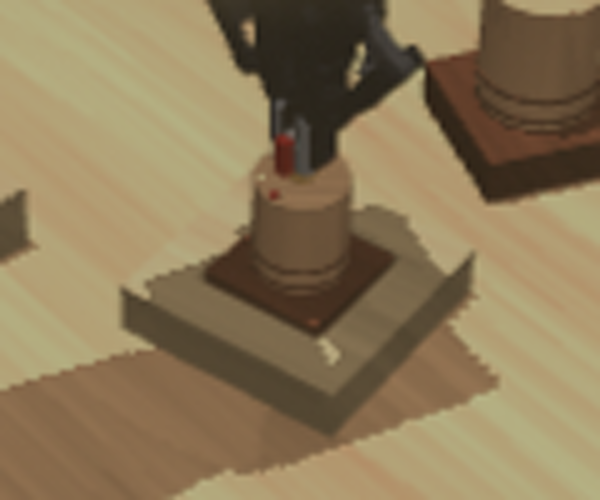

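The side crop shows the red wing at (285,155) directly above the dot at (274,195), and the moment jumped to 0.84 N m, so the key is at its stop. I open, rise and check from the wrist camera.

```bash
python3 -m handwheel '[[0,0,0,0,0,0,1],[0,0,0,0,0,0,1],[0,0,0,0,0,0,1],[0,0,0,0,0,0,1],[0,0,0,0,0,0,1],[0,0,-0.08,0,0,0,1],[0,0,-0.18,0,0,0,1],[0,0,-0.25,0,0,0,1],[0,0,-0.25,0,0,0,1],[0,0,-0.25,0,0,0,1]]'
python3 - <<'E'
from h import *; import pickle
s=monitor.get_state(); print(s['eef_pos'],s['tcp_rot'],s['qpos'])
P=eyes.camera_params('wrist'); pickle.dump(P,open('P2.pkl','wb'))
im=snap('wrist','wrist2.png')
c=cv2.resize(im[:400,120:520],None,fx=1.5,fy=1.5,interpolation=cv2.INTER_CUBIC); cv2.imwrite('pics/w2c.png',c[:,:,::-1])
S=eyes.camera_params('side')
print('jar',onz(S,(404,275),.065),'bowl',onz(S,(451,265),.05),'bigbox key',onz(S,(372,155),.15))
E
```

```text
time: 8.55
eef_pos: [0.4904, -0.0398, 0.2184]
tcp_rot: [0.999, 0.047, -0.001, -0.0]
contact_force: [-1.0, 0.6, 0.7]
opening: 0.998
finger_force: 0.0
[ 0.49039118 -0.03979426  0.2183792 ] [ 9.98890435e-01  4.70874893e-02 -7.60232702e-04 -2.98643663e-04] [-2.87546990e-01 -9.39909674e-02  2.04704653e+00  6.97631356e-05
  1.19016938e+00  1.18901352e+00]
jar [ 0.49462255 -0.31057912  0.065     ] bowl [ 0.61113984 -0.35175973  0.05      ] bigbox key [ 0.67483576 -0.02573814  0.15      ]
```

View pics/w2c.png

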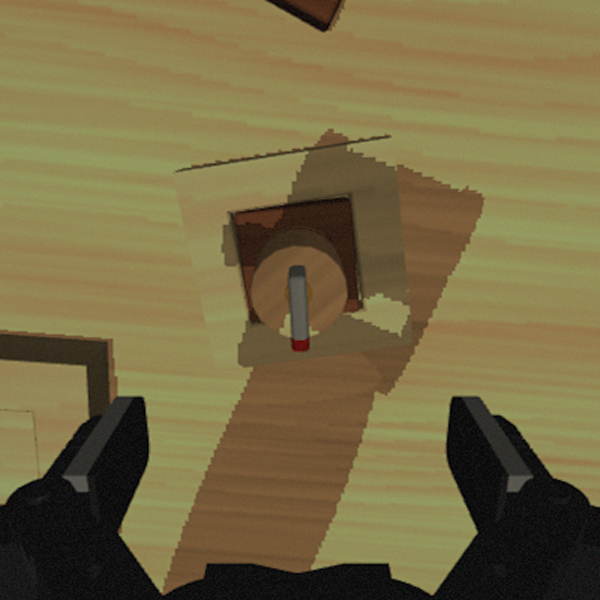

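The wing at (300,347) lies along the line to the dot and hides it. The barrel centre at (299,289) is aligned with the fingers. I descend around the barrel to TCP z ≈ 0.081 and grip.

```bash
python3 -m handwheel '[[0,0,0.1,0,0,0,1],[0,0,0.2,0,0,0,1],[0,0,0.27,0,0,0,1],[0,0,0.31,0,0,0,1],[0,0,0.335,0,0,0,1],[0,0,0.343,0,0,0,1],[0,0,0.343,0,0,0,1],[0,0,0.343,0,0,0,-1],[0,0,0.343,0,0,0,-1],[0,0,0.343,0,0,0,-1],[0,0,0.343,0,0,0,-1],[0,0,0.343,0,0,0,-1]]' 60; python3 -m handwheel '[[0,0,0,0,0,0,-1],[0,0,0,0,0,0,-1],[0,0,0,0,0,0,-1]]'
python3 - <<'E'
from h import *
print(monitor.get_state()['eef_pos'])
im=snap('side','side4.png')[150:270,252:396]
cv2.imwrite('pics/side4c.png',cv2.resize(im,None,fx=5,fy=5,interpolation=cv2.INTER_CUBIC)[:,:,::-1])
E
```

```text
time: 10.1
eef_pos: [0.4915, -0.0402, 0.0834]
tcp_rot: [0.999, 0.047, 0.0, 0.0]
contact_force: [-1.6, -0.2, 5.8]
opening: 0.57
finger_force: 62.6
time: 10.48
eef_pos: [0.4915, -0.0402, 0.0834]
tcp_rot: [0.999, 0.047, 0.0, 0.0]
contact_force: [-3.1, -1.0, 6.2]
opening: 0.565
finger_force: 62.6
[ 0.49145008 -0.04020409  0.08337819]
```

View pics/side4c.png

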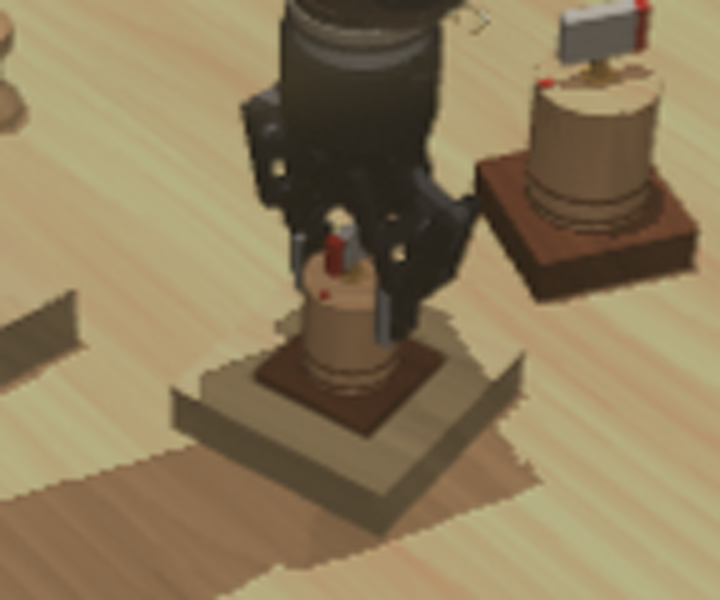

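The pads hold the barrel on both sides, at crop (300,260) and (395,320), with the key free between them and the wing still at the dot. Opening is 48 mm. I lift straight up by 13 cm.

```bash
python3 -m handwheel '[[0,0,-0.01,0,0,0,-1],[0,0,-0.03,0,0,0,-1],[0,0,-0.06,0,0,0,-1],[0,0,-0.1,0,0,0,-1],[0,0,-0.14,0,0,0,-1],[0,0,-0.18,0,0,0,-1],[0,0,-0.22,0,0,0,-1],[0,0,-0.26,0,0,0,-1],[0,0,-0.3,0,0,0,-1],[0,0,-0.32,0,0,0,-1],[0,0,-0.33,0,0,0,-1],[0,0,-0.33,0,0,0,-1]]' 70; python3 -m handwheel '[[0,0,0,0,0,0,-1],[0,0,0,0,0,0,-1],[0,0,0,0,0,0,-1],[0,0,0,0,0,0,-1]]'
python3 - <<'E'
from h import *
print(monitor.get_state()['eef_pos'])
im=snap('side','side5.png')[80:280,202:442]
cv2.imwrite('pics/side5c.png',cv2.resize(im,None,fx=3,fy=3,interpolation=cv2.INTER_CUBIC)[:,:,::-1])
E
```

```text
time: 12.02
eef_pos: [0.4909, -0.0399, 0.2142]
tcp_rot: [0.999, 0.047, -0.0, -0.0]
contact_force: [-0.1, 0.5, -3.9]
opening: 0.563
finger_force: 73.2
time: 12.52
eef_pos: [0.4909, -0.04, 0.2142]
tcp_rot: [0.999, 0.047, -0.0, -0.0]
contact_force: [-0.1, -0.2, -3.5]
opening: 0.564
finger_force: 73.2
[ 0.4909353  -0.03995846  0.21419132]
```

View pics/side5c.png

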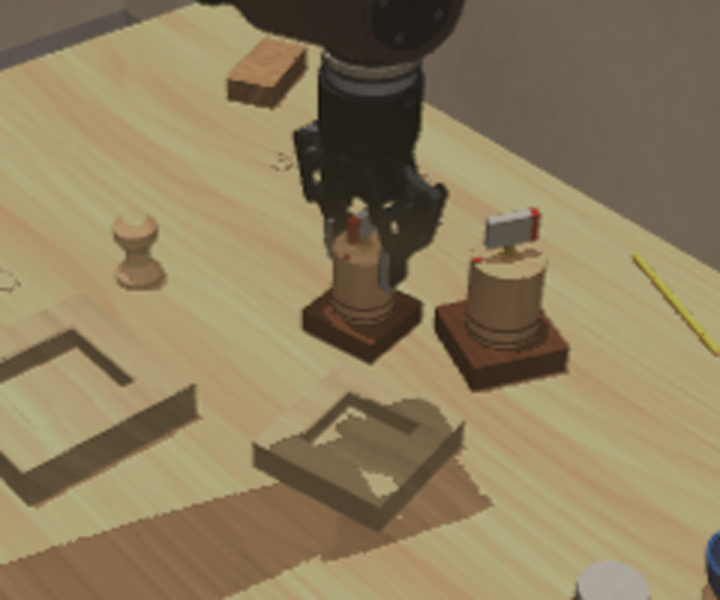

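The crop shows the box at (362,300) held level, with the empty holder below at (360,450). The other things are untouched, the lift is 13 cm, and the measured weight is about 3.7 N.

```bash
python3 -c "
from plant import ctrl; print(ctrl.sign_off())"
```

```text
the job is handed in; nothing more can be done
None
```

The job is handed in: the key is wound to its stop with the red wing at the dot, and the box is held level by its barrel 13 cm above its seat over the holder (winding was one continuous grip, not several re-grips).

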